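# Seat a pipe flange in the three-point brazing nest

## Robot

A 6-joint arm with a two-finger parallel gripper is mounted at the origin on the work surface. World frame = base frame: x ahead of the robot, y to its left, z up, the work surface at z = 0. Lengths are in m, angles in degrees, forces in N, time in s.
With the tool pointing down it reaches from about 0.4 to 0.825 m from the base axis. Payload 7 kg.
Tool frame: the origin (TCP) lies between the finger pads; the fingertips stand 22 mm ahead of it and the grasp point (between the pads) lies 3 mm ahead of it; z points along the fingers, y is the line along which they close (so a half turn about z gives the same grasp; the last joint's range is limited). The gripper opens to 85 mm and grips with 20 to 120 N. Pads are 22 mm wide; open, the fingers measure 114 mm over their backs; the gripper's body (76 mm by 85 mm) begins 54 mm behind the grasp point. The pads swing forward as they close: fully open they stand 13 mm farther back than shut.
Start: joints at [-56.03, 20.546, 0.682, 0, -70.136, -16.507], TCP at [0.203, -0.644, 0.253] pointing down, gripper open.
Joint ranges: [-176.03, 176.03], [-82.01, 121.73], [-58.28, 71.71], [-173.87, 95.51], [-174.79, -0.11], [-173.66, 173.66]. Speed limits (degrees/s): [136.94, 136.94, 172.46, 180, 180, 180].

## Interface

Orientations are given as [roll, pitch, yaw] about the fixed x, y, z axes, in that order (R = Rz(yaw) Ry(pitch) Rx(roll)).
In Python, from cell import manip gives the robot as it stands.
- The arm moves only by the tool apply_moves, never from a script. Its argument "motion" is a list that holds one entry, the list of rows, each a list of 7 numbers: the gripper's target within -1 to 1 (shut at 1, half-way at 0, fully open at -1), then the shift along the tool's x, y, z in mm, then the turn, a rotation vector about the tool's x, y, z in degrees. A call has 1 to 12 rows; each row is the pose to reach, as a shift and turn from the pose commanded when the call began, along the tool's axes at that moment; what a row does not reach only later rows make up. A row lasts 1/8 s, in which the tool goes at most 62.5 mm and 10.7 degrees, less where a joint would pass 70% of its speed; a pose out of reach is approached as far as the arm can. A call with a gripper value outside its range is refused whole. The fingers move at their own pace and stop on an object; "squeeze" is the grip in N (left out, the last holds). Time passes only in rows, so rows that repeat a pose let the fingers close. It gives the time, the measured TCP pose, the force, the opening and the grip force at its end, in the units of the state.
- manip.state(): the state, without advancing time (a new reading comes with each control period).
- manip.capture(name): name is "scene" or "side" or "wrist"; returns a dict with "pixels" (400x640x3 uint8, red, green, blue), "fx", "fy", "cx", "cy" (pixels), "k1" (the pictures are not rectified: a ray, as slopes to the right and down, at radius r is drawn at 1 + k1 r^2 times it, then the intrinsics apply), "camera_from_world" (4x4, takes a point from world to camera coordinates). Camera axes: x right, y down, z forward; pixel columns grow to the right and rows downward; lengths in m; the calibration is good to about 2 mm. A picture is of the moment at which its call begins. There is no depth.
- manip.hand_in(): hands the job in; it is judged then, once.
The state is a dict: "time_s": time; "q": joint angles; "joint_velocities": joint speeds; "tau": joint torques, N m; "tool_pos": TCP position; "ee_rot": TCP orientation; "ft_force": force on the tool from outside, world axes, zero at the start; "wrist_torque": the same for the moment, N m; "gripper_width": opening from 0.0 (shut) to 1.0 (fully open); "grasp_force": force on a finger pad.
Only numpy, scipy, OpenCV 4.12 (cv2) and the standard library are available. Lean on these libraries where they do the work, as an engineer would, in place of code of your own. Each camera call takes 0.05 s, during which the arm holds its last target. There are 200 camera calls.

## Task

Set the hubbed flange flat on the plate of the brazing nest, hub up, and nudge it gently until its rim bears firmly on both fixed pins at once. Then slide the stop up and press it lightly home, so that the flange stays held between the two pins and the stop, without ever pressing hard on any of the three. Leave the other things on the bench where they are.

Things in the scene. Friction and masses are not known exactly. Their poses are not given: they have to be found in the camera images.
- flange: The workpiece: a plain steel hubbed pipe flange, loose, standing hub up on the bench at the start, about 0.25 to 0.45 kg. A round disc 70 mm in diameter and 8 mm thick with a solid round hub 30 mm in diameter rising from its middle to 50 mm above the underside. Origin: centre of the underside; z is its axis, up. Carry it by the hub (the hub is free from 8 to 50 mm above the underside).
- fixture: The brazing nest, fixed to the bench: a dark steel plate 12 mm thick, 120 mm wide in y, from x = -170 to +80 mm. Origin on its underside below the nest centre; x is the nest axis, from the sliding stop towards the pair of fixed pins; z up. Two guide bars for the stop, 8 mm wide, stand 12 mm above the plate at y = +-25 mm, x = -165 to -60 mm.
- nest (a point): The nest centre on the plate's top face (12 mm above the bench): where the centre of the flange's underside lies when its rim touches both fixed pins. Axes as the fixture.
- pin_left: Fixed upright steel pin, 8 mm in diameter, standing 14 mm above the plate, 39 mm from the nest centre at +40 degrees from the fixture's x axis (x = +29.9, y = +25.1 mm). Origin at its foot, on the plate's top. The flange touches it when its axis is 39 mm from the pin's axis. Its ground face (lightly oiled, friction against the rim about 0.3 to 0.45) is spoilt by more than about 10 N.
- pin_right: The same pin, mirrored: at -40 degrees (x = +29.9, y = -25.1 mm), just as delicate.
- stop (a joint): Travel of the sliding stop along the fixture's +x, in m: 0 fully back (its nose axis 80 mm behind the nest centre), 0.05 the end of travel. It touches a seated flange at 0.040. It slides with about 2.5 N of dry friction and stays where it is left, so that, once pressed against a seated flange and let go, it keeps up to about 2.5 N on it. It too must not press the flange with more than about 10 N.
- stop_nose (a point): Axis of the stop's nose, an upright steel round 10 mm in diameter that points at the nest centre, 6 mm above the plate; it touches the flange's rim when it is 40 mm from the flange's axis.
- stop_post (a point): Top of the stop's handle: an upright steel post 16 mm in diameter, 45 mm high above the stop's 13 mm high aluminium block (38 mm wide, 50 mm long), its top 58 mm above the plate; its axis is 42 mm behind the nose axis. Take it from above or push it.
- blank: Bystander: flat round steel blank, 60 mm in diameter, 8 mm thick, no hub.
- tube: Bystander: upright copper tube end, 42 mm in diameter, 60 mm high.
- tin: Bystander: flat round steel tin, 64 mm in diameter, 35 mm high.
- screwdriver: Bystander: screwdriver lying on the bench.
- hammer: Bystander: hammer lying on the bench.
- angle: Bystander: aluminium angle profile, 160 x 30 x 30 mm.
- block: Bystander: dark steel block, 50 x 40 x 30 mm.
Not all that is in view belongs to the job. Leave any turquoise look-alike of the flange alone.

How it is judged:
By the outcome, as a careful person would: the job done as asked, in the order asked, and still so for the second after the job is handed in, with the robot touching nothing.
It also fails if it takes over 58 s, if anything falls off the work surface, if the arm or the gripper's body presses on something with over 40 N, if the wrist force passes 120 N, or if a joint passes its speed limit or range.

## Working session

There is one attempt and no reset: what is moved stays moved. The work goes in short steps, Python scripts to look and compute and a tool call to move; the robot and the scene stay as the last step left them, time stands still between calls to the robot, and variables do not carry over. Pictures are saved under pics/ and viewed, at most 11 in all, crops included, and the job is handed in when it is done.

Besides the shell and the picture viewer there is one more tool, called after "Request:" as name(argument=value, ...) on one line, values as JSON. apply_moves: Moves the arm, as the interface text tells. Its arguments: {"type":"object","properties":{"motion":{"type":"array","items":{"type":"array","items":{"type":"array","items":{"type":"number"}}}},"squeeze":{"type":"number"}},"required":["motion"]}

```bash
ls; mkdir -p pics; python3 - <<'E'
from cell import manip
import cv2,numpy as np
for n in("scene","side"):
    c=manip.capture(n); cv2.imwrite(f"pics/{n}0.png",c["pixels"][:,:,::-1])
    T=np.array(c["camera_from_world"]); print(n,c["fx"],c["cx"],c["cy"],c["k1"],(-T[:3,:3].T@T[:3,3]).round(3))
print(manip.state())
E
```

```text
pics
scene 406.1574213547157 312.1323142058553 199.3468766015399 -0.047107428155140775 [ 1.068 -0.318  1.093]
side 410.6625680125958 308.721960439897 194.05169409108242 -0.10010315902631978 [0.197 0.879 0.874]
{'time_s': 0.1, 'q': array([-5.60285657e+01,  2.05869245e+01,  6.39665370e-01, -1.94687883e-02,
       -7.01349209e+01, -1.65039348e+01]), 'joint_velocities': array([-0.02836403, -0.16200073, -0.02934469,  0.19409929,  0.00442679,
       -0.0842238 ]), 'tau': array([-2.12400591e-03, -5.84766161e+01,  2.94108188e+01,  6.95464209e+00,
       -3.18875929e-03, -1.51570242e-05]), 'tool_pos': array([ 0.20244917, -0.64351342,  0.25246136]), 'ee_rot': array([ 1.79916006e+02, -5.79929492e-03, -1.62539125e+02]), 'ft_force': array([ 0.81568216,  0.33688872, -0.10045093]), 'wrist_torque': array([0.02193024, 0.01116535, 0.0028347 ]), 'grasp_force': 0.0, 'gripper_width': 1.0016419033185002}
```

View pics/scene0.png

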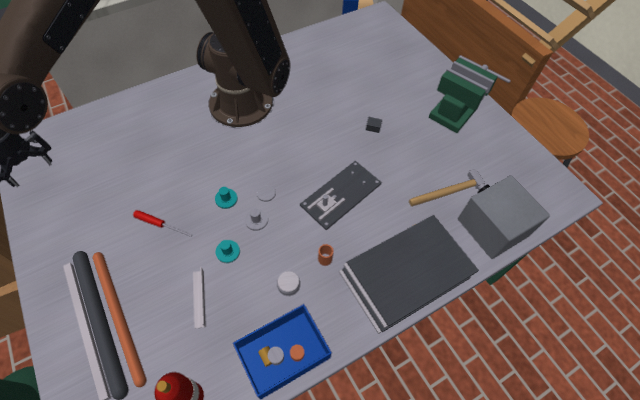

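View pics/side0.png

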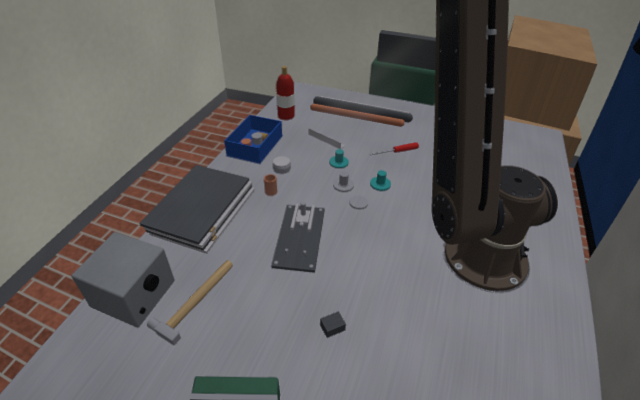

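Candidates in the scene view: the grey hubbed flange at (257,218), turquoise look-alikes at (226,198) and (228,250), the hubless blank at (266,194) and the tin at (288,283). The side view shows the same grey flange at (343,181), and the fixture at (340,195) in the scene view. I choose the grey hubbed one, and check it in a close crop.

```bash
cat > h.py <<'E'
import numpy as np,cv2
from cell import manip
def dist(c): return np.array([[c["fx"],0,c["cx"]],[0,c["fy"],c["cy"]],[0,0,1]]),np.array([c["k1"],0,0,0,0.])
def ray(c,uv):
    K,d=dist(c); T=np.array(c["camera_from_world"])
    p=cv2.undistortPoints(np.float64(uv).reshape(-1,1,2),K,d).reshape(-1,2)
    return -T[:3,:3].T@T[:3,3], np.c_[p,np.ones(len(p))]@T[:3,:3]
def onz(c,uv,z):
    o,d=ray(c,uv); return o+d*((z-o[2])/d[:,2])[:,None]
def proj(c,P):
    K,d=dist(c); T=np.array(c["camera_from_world"])
    return cv2.projectPoints(np.float64(P).reshape(-1,1,3),cv2.Rodrigues(T[:3,:3])[0],T[:3,3],K,d)[0].reshape(-1,2)
E
python3 - <<'E'
from h import *
a=manip.capture("scene");b=manip.capture("side")
crop=lambda c,x,y,w,h,s:cv2.resize(c["pixels"][y:y+h,x:x+w,::-1],None,fx=s,fy=s,interpolation=cv2.INTER_CUBIC)
A=crop(a,232,155,160,80,5);B=crop(b,260,165,160,110,5)
cv2.imwrite("pics/z1.png",A);cv2.imwrite("pics/z2.png",B)
for n,c in(("scene",a),("side",b)):
    g=c["pixels"].max(2); m=(g<75).astype(np.uint8)
    m=cv2.morphologyEx(m,cv2.MORPH_CLOSE,np.ones((9,9)))
    nn,l,s,ce=cv2.connectedComponentsWithStats(m)
    for i in range(1,nn):
        if 800<s[i,4]<6000:
            q=cv2.boxPoints(cv2.minAreaRect(cv2.findContours((l==i).astype(np.uint8),0,2)[0][0]))
            print(n,s[i],ce[i].round(),q.round(1).tolist(),onz(c,q,.012).round(3).tolist())
print(onz(a,[[257,221]],.004),onz(b,[[343,185]],.004))
E
```

```text
scene [ 429   76   69   57 1694] [456. 104.] [[422.3999938964844, 115.19999694824219], [452.6000061035156, 54.79999923706055], [497.3999938964844, 77.19999694824219], [467.20001220703125, 137.60000610351562]] [[0.383, 0.547, 0.012], [0.176, 0.865, 0.012], [0.364, 0.937, 0.012], [0.543, 0.621, 0.012]]
scene [ 300  163   81   67 2116] [342. 194.] [[299.5, 204.39999389648438], [358.0, 155.60000610351562], [381.1000061035156, 183.39999389648438], [322.6000061035156, 232.10000610351562]] [[0.496, -0.021, 0.012], [0.424, 0.242, 0.012], [0.554, 0.246, 0.012], [0.614, -0.007, 0.012]]
scene [  72  251   56  149 2932] [ 99. 329.] [[68.0999984741211, 254.3000030517578], [89.4000015258789, 248.39999389648438], [130.5, 397.79998779296875], [109.30000305175781, 403.6000061035156]] [[0.316, -0.69, 0.012], [0.328, -0.63, 0.012], [0.775, -0.642, 0.012], [0.764, -0.692, 0.012]]
scene [   0  366   40   34 1056] [ 19. 385.] [[-0.0, 366.0], [39.0, 366.0], [39.0, 399.0], [0.0, 399.0]] [[0.545, -0.919, 0.012], [0.592, -0.828, 0.012], [0.671, -0.844, 0.012], [0.626, -0.932, 0.012]]
side [   0   88  273  220
[... 989 characters left out ...]
.06, -0.196, 0.012], [0.752, -0.05, 0.012], [0.748, 0.329, 0.012]]
side [ 272  205   52   67 2339] [298. 241.] [[271.6000061035156, 267.29998779296875], [282.5, 201.89999389648438], [324.3999938964844, 208.89999389648438], [313.5, 274.20001220703125]] [[0.544, 0.255, 0.012], [0.624, 0.002, 0.012], [0.489, -0.014, 0.012], [0.431, 0.237, 0.012]]
side [  72  251  102   77 2923] [132. 294.] [[72.0, 277.0], [165.10000610351562, 250.39999389648438], [184.1999969482422, 317.20001220703125], [91.0999984741211, 343.79998779296875]] [[1.033, 0.489, 0.012], [0.85, 0.311, 0.012], [0.677, 0.475, 0.012], [0.841, 0.624, 0.012]]
[[ 0.4800579  -0.15982565  0.004     ]] [[ 0.47292734 -0.1567942   0.004     ]]
```

View pics/z1.png

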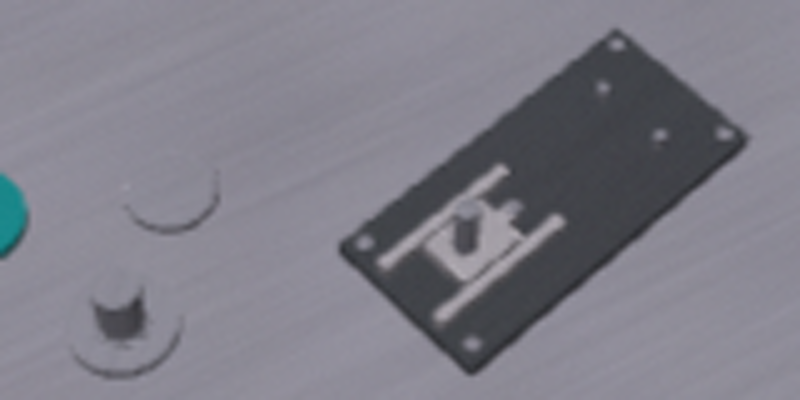

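View pics/z2.png

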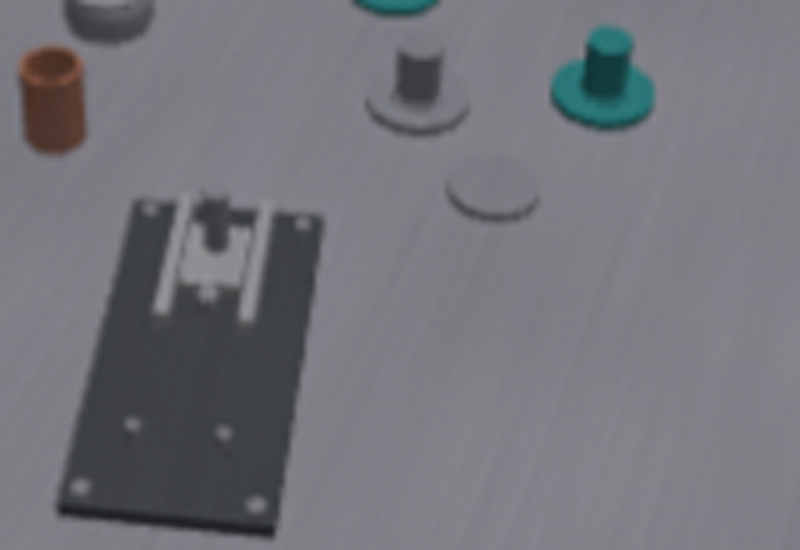

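The crops show the grey flange with a plain hub, hub top at scene (255.4,213) and side (344,174.6). The blank beside it has no hub. The pin tops are at scene (352.6,172.6) and (364,182), and side (286.4,249.8) and (304.8,251.4). The stop sits at the near end of the plate.

```bash
python3 - <<'E'
from h import *
a=manip.capture("scene");b=manip.capture("side")
def tri(p,q):
    o1,d1=ray(a,[p]);o2,d2=ray(b,[q]);d1=d1[0];d2=d2[0]
    s=np.linalg.lstsq(np.c_[d1,-d2],o2-o1,rcond=None)[0]
    x,y=o1+s[0]*d1,o2+s[1]*d2; return (x+y)/2,np.linalg.norm(x-y)
pts=dict(hubtop=((255.4,213),(344,174.2)),L=((352.6,172.6),(304.8,251.4)),R=((364,182),(286.4,249.6)),
 post=((325.6,196.6),(303,206)),nose=((334.6,196.4),(301.8,223.4)))
ccorn=dict(c1=((355.2,161),(314.6,271)),c2=((381.5,183),(271.7,266.5)),c3=((300,204.5),(324.6,208.5)),c4=((326.5,230),(286.5,205)))
for k,(p,q) in {**pts,**ccorn}.items():
    x,e=tri(p,q);print(k,x.round(4),"gap",round(e,4))
for z in(.026,):
  A=onz(a,[pts["L"][0],pts["R"][0]],z);B=onz(b,[pts["L"][1],pts["R"][1]],z);print("pins",A.round(4).tolist(),B.round(4).tolist(),np.linalg.norm(A[0]-A[1]),np.linalg.norm(B[0]-B[1]))
A=onz(a,[pts["hubtop"][0]],.05);B=onz(b,[pts["hubtop"][1]],.05);print("hub",A,B)
A=onz(a,[v[0] for v in ccorn.values()],.012);B=onz(b,[v[1] for v in ccorn.values()],.012);C=(A+B)/2
print((A-B).round(4).tolist())
for i,j in((2,0),(3,1)): d=C[i]-C[j];print("long",np.linalg.norm(d),np.degrees(np.arctan2(-d[1],-d[0])))
for i,j in((0,1),(2,3)): d=C[i]-C[j];print("short",np.linalg.norm(d),np.degrees(np.arctan2(d[1],d[0]))+90)
print("blank",onz(a,[[266.2,193.6]],.004))
E
```

```text
hubtop [ 0.4745 -0.1593  0.0465] gap 0.0038
L [0.4791 0.1816 0.0242] gap 0.0036
R [0.5283 0.1936 0.0246] gap 0.0025
post [0.5357 0.0469 0.0608] gap 0.0001
nose [0.5278 0.0835 0.0244] gap 0.0047
c1 [0.4345 0.2228 0.0074] gap 0.0028
c2 [0.5491 0.2496 0.006 ] gap 0.0041
c3 [ 0.4922 -0.0194  0.0073] gap 0.0043
c4 [0.6096 0.0074 0.0071] gap 0.0031
pins [[0.4818, 0.1816, 0.026], [0.5302, 0.1936, 0.026]] [[0.4772, 0.1817, 0.026], [0.5269, 0.1939, 0.026]] 0.049854123473386976 0.051096627679495236
hub [[ 0.47839568 -0.15902344  0.05      ]] [[ 0.47205224 -0.1567724   0.05      ]]
[[0.0063, -0.0042, 0.0], [0.0086, -0.005, -0.0], [0.0076, -0.0034, -0.0], [0.0069, -0.0045, 0.0]]
long 0.24810038146060692 103.42884715801654
long 0.24845081593403195 104.00292438630053
short 0.11720914497279791 -76.79011754599003
short 0.11970018967772314 -76.94733274676793
blank [[ 0.40509904 -0.09173741  0.004     ]]
```

Request:
apply_moves(motion=[[[-1,-130,120,10,0,0,-28],[-1,-270,250,30,0,0,-57],[-1,-406,381,50,0,0,-86],[-1,-406,381,50,0,0,-86],[-1,-406,381,50,0,0,-86],[-1,-406,381,50,0,0,-86],[-1,-406,381,50,0,0,-86],[-1,-406,381,50,0,0,-86],[-1,-406,381,50,0,0,-86],[-1,-406,381,50,0,0,-86],[-1,-406,381,50,0,0,-86],[-1,-406,381,50,0,0,-86]]])

```text
time_s: 1.8
tool_pos: [0.475, -0.1594, 0.2034]
ee_rot: [-180.0, 0.0, -76.6]
ft_force: [0.0, 0.5, 0.1]
gripper_width: 0.996
grasp_force: 0.0
```

```bash
python3 - <<'E'
from h import *
c=manip.capture("wrist");cv2.imwrite("pics/w1.png",c["pixels"][:,:,::-1])
s=manip.state();print(s["time_s"],s["tool_pos"],s["ee_rot"],s["q"].round(1),s["ft_force"])
print(proj(c,[[.475,-.158,.05],[.475,-.158,0]]),c["fx"])
T=np.array(c["camera_from_world"]);print(-T[:3,:3].T@T[:3,3])
E
```

```text
1.85 [ 0.47501617 -0.15956281  0.20346554] [-1.79988511e+02 -2.29340273e-03 -7.66337822e+01] [  3.9   6.4 -25.    0.  -58.5   9.4] [-0.86375828 -0.51496695 -0.54761033]
[[316.47217471 192.29622935]
 [316.50379688 179.5417939 ]] 312.3252242737145
[ 0.49249574 -0.23233356  0.3222998 ]
```

View pics/w1.png

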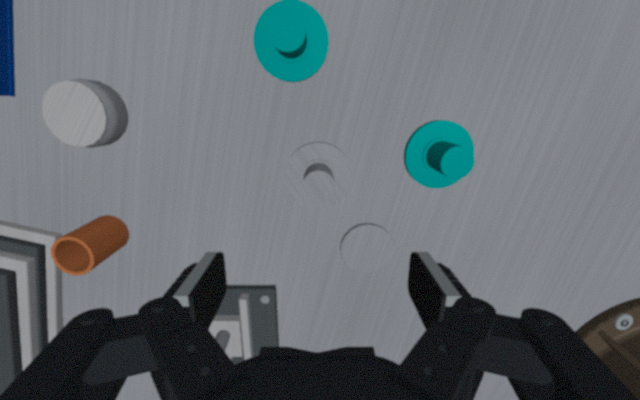

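The wrist view shows the flange disc around (318,172), with its hub's dark side at (318,172) and the top leaning below it. The look-alikes are at (290,40) and (440,155), and the blank at (366,247). I zoom in to refine.

```bash
python3 - <<'E'
from h import *
c=manip.capture("wrist")
im=c["pixels"][130:220,270:370,::-1]; im=cv2.resize(im,None,fx=6,fy=6,interpolation=cv2.INTER_CUBIC)
im=cv2.convertScaleAbs(im,alpha=1.8,beta=-90)
t=np.linspace(0,2*np.pi,40)
for z,r in((.05,.015),(.008,.035)):
    for p in proj(c,np.c_[.475+r*np.cos(t),-.158+r*np.sin(t),0*t+z]): cv2.circle(im,tuple(((p-[270,130])*6).astype(int).tolist()),1,(0,0,255),-1)
cv2.imwrite("pics/w2.png",im)
E
```

```text
(no output)
```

View pics/w2.png

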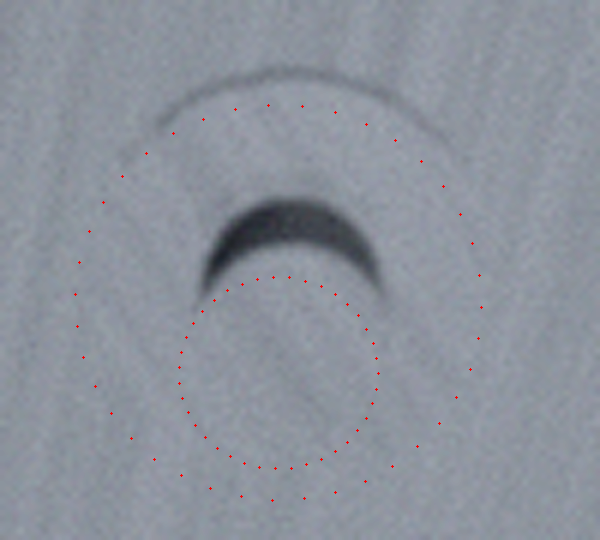

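The crop shows the true hub and rim arcs about 5 mm towards image-up of my prediction and about 1.5 mm to the right. The flange is therefore near (0.4745, -0.1615). I descend and grip.

Request:
apply_moves(motion=[[[-1,2,0,60,0,0,0],[-1,2,0,110,0,0,0],[-1,2,0,145,0,0,0],[-1,2,0,163,0,0,0],[-1,2,0,163,0,0,0],[1,2,0,163,0,0,0],[1,2,0,163,0,0,0],[1,2,0,163,0,0,0],[1,2,0,163,0,0,0],[1,2,0,163,0,0,0],[1,2,0,163,0,0,0]]], squeeze=40)

```text
time_s: 3.28
tool_pos: [0.4761, -0.1606, 0.0412]
ee_rot: [-180.0, -0.0, -76.5]
ft_force: [-2.6, -0.5, 7.3]
gripper_width: 0.34
grasp_force: 39.0
```

Request:
apply_moves(motion=[[[1,0,0,-60,0,0,0],[1,-20,-10,-110,0,0,0],[1,-70,-30,-110,0,0,0],[1,-125,-50,-110,0,0,0],[1,-180,-70,-110,0,0,0],[1,-235,-90,-110,0,0,0],[1,-280,-103,-110,0,0,0],[1,-295,-108,-100,0,0,0],[1,-295,-108,-90,0,0,0],[1,-295,-108,-90,0,0,0],[1,-295,-108,-90,0,0,0]]])

```text
time_s: 4.65
tool_pos: [0.5122, 0.1504, 0.1303]
ee_rot: [180.0, -0.0, -76.6]
ft_force: [0.5, 0.5, -3.0]
gripper_width: 0.34
grasp_force: 41.7
```

```bash
python3 - <<'E'
from h import *
s=manip.state();print(s["time_s"],s["tool_pos"],s["ee_rot"],s["ft_force"],s["grasp_force"])
o=[]
for n,(x,y) in dict(scene=(300,130),side=(255,180)).items():
    c=manip.capture(n);o.append(cv2.resize(c["pixels"][y:y+100,x:x+80,::-1],None,fx=5,fy=5,interpolation=cv2.INTER_CUBIC))
cv2.imwrite("pics/p1.png",np.hstack(o))
E
```

```text
4.65 [0.51222556 0.15042758 0.130315  ] [ 1.79975974e+02 -1.47116763e-02 -7.66077905e+01] [ 0.48178029  0.54331246 -3.03680953] 41.656613945961
```

View pics/p1.png

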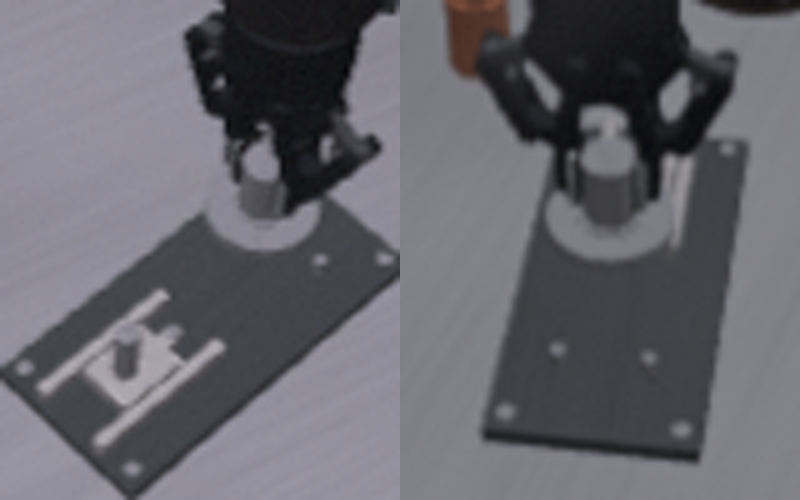

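The pictures show the flange level in the gripper above the plate: hub top at scene (352,162) and side (296.8,211.6), pins clear below it. Next I compare flange and nest with the same cameras.

```bash
python3 - <<'E'
from h import *
a=manip.capture("scene");b=manip.capture("side")
th=np.radians(103.4);ex=np.array([np.cos(th),np.sin(th)]);ey=np.array([-ex[1],ex[0]])
P={"a":[(352.6,172.6),(364,182)],"b":[(304.8,251.4),(286.4,249.7)]}
for c,k,h in((a,"a",(352,162.)),(b,"b",(296.8,211.6))):
    pin=onz(c,P[k],.026)[:,:2]; nest=pin.mean(0)-.0299*ex
    hub=onz(c,[h],.1395)[0,:2]
    print(k,"nest",nest.round(4),"hub",hub.round(4),"rel x,y",((hub-nest)@ex).round(4),((hub-nest)@ey).round(4))
# overlays check: TCP relative to nest, per camera
    d=np.array([.5122,.1504])-nest; print(" tcp rel",(d@ex).round(4),(d@ey).round(4))
E
```

```text
a nest [0.5129 0.1585] hub [0.5113 0.1474] rel x,y -0.0104 0.0041
 tcp rel -0.0077 0.0025
b nest [0.5089 0.1589] hub [0.51   0.1536] rel x,y -0.0054 0.0001
 tcp rel -0.009 -0.0013
```

Request:
apply_moves(motion=[[[1,0,-1,40,0,0,0],[1,0,-1,65,0,0,0],[1,0,-1,73,0,0,0],[1,0,-1,75,0,0,0],[1,0,-1,76,0,0,0],[1,0,-1,76,0,0,0],[1,0,-1,76,0,0,0]]])

```text
time_s: 5.72
tool_pos: [0.5135, 0.1519, 0.0549]
ee_rot: [-179.9, 0.0, -76.5]
ft_force: [-0.0, 0.6, -4.2]
gripper_width: 0.344
grasp_force: 41.5
```

Request:
apply_moves(motion=[[[1,0,0,0.5,0,0,0],[1,0,0,1,0,0,0],[1,0,0,1.5,0,0,0],[1,0,0,1.5,0,0,0]]])

```text
time_s: 6.22
tool_pos: [0.5134, 0.1518, 0.0532]
ee_rot: [-180.0, -0.0, -76.5]
ft_force: [-1.9, -0.8, 4.8]
gripper_width: 0.339
grasp_force: 42.4
```

Contact with the plate. I release, go up and back, close, and descend behind the hub.

Request:
apply_moves(motion=[[[-0.3,0,0,0,0,0,0],[-0.3,0,0,0,0,0,0],[-0.3,0,0,0,0,0,0],[-0.3,0,0,-30,0,0,0],[-0.3,0,0,-70,0,0,0],[1,36,0,-70,0,0,0],[1,36,0,-70,0,0,0],[1,36,0,-70,0,0,0],[1,36,0,-70,0,0,0],[1,36,0,-70,0,0,0]]])

```text
time_s: 7.48
tool_pos: [0.5215, 0.1171, 0.1226]
ee_rot: [180.0, -0.0, -76.5]
ft_force: [-0.7, -0.3, 0.3]
gripper_width: -0.004
grasp_force: 0.0
```

```bash
python3 - <<'E'
from h import *
s=manip.state();print(s["time_s"],s["tool_pos"],s["ee_rot"],s["ft_force"],s["gripper_width"])
o=[]
for n,(x,y) in dict(scene=(300,130),side=(255,180)).items():
    c=manip.capture(n);o.append(cv2.resize(c["pixels"][y:y+100,x:x+80,::-1],None,fx=5,fy=5,interpolation=cv2.INTER_CUBIC))
cv2.imwrite("pics/p2.png",np.hstack(o))
E
```

```text
7.475 [0.52154208 0.11712127 0.12255736] [ 1.79975188e+02 -1.01806410e-02 -7.65011229e+01] [-0.7070605  -0.33410664  0.26464362] -0.004432507823291874
```

View pics/p2.png

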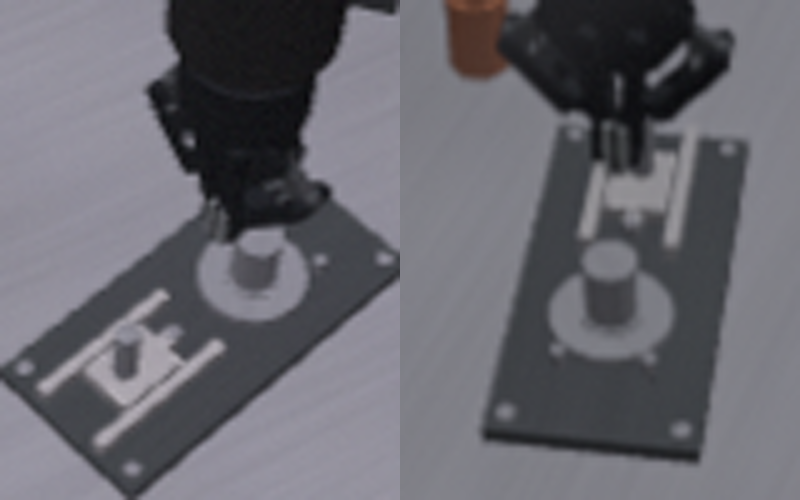

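The flange now sits flat on the plate, just short of both pins and centred (side: disc (611,315), pins (558,350) and (649,358)). I go down behind the hub and approach.

Request:
apply_moves(motion=[[[1,0,0,40,0,0,0],[1,0,0,65,0,0,0],[1,0,0,74,0,0,0],[1,0,0,74.5,0,0,0],[1,-3,0,74.5,0,0,0],[1,-6,0,74.5,0,0,0],[1,-8,0,74.5,0,0,0],[1,-8,0,74.5,0,0,0]]])

```text
time_s: 8.57
tool_pos: [0.5199, 0.1248, 0.0486]
ee_rot: [-180.0, 0.0, -76.5]
ft_force: [0.1, -0.1, 0.0]
gripper_width: 0.002
grasp_force: 0.0
```

Request:
apply_moves(motion=[[[1,-1,0,0,0,0,0],[1,-2,0,0,0,0,0],[1,-3,0,0,0,0,0],[1,-4,0,0,0,0,0],[1,-4,0,0,0,0,0]]])

```text
time_s: 9.2
tool_pos: [0.5188, 0.1284, 0.0483]
ee_rot: [180.0, -0.0, -76.5]
ft_force: [1.2, -1.1, 0.6]
gripper_width: 0.004
grasp_force: 0.6
```

Request:
apply_moves(motion=[[[1,-0.5,0,0,0,0,0],[1,-1,0,0,0,0,0],[1,-1.5,0,0,0,0,0],[1,-2,0,0,0,0,0],[1,-2,0,0,0,0,0]]])

```text
time_s: 9.82
tool_pos: [0.5184, 0.1304, 0.0483]
ee_rot: [-180.0, 0.0, -76.5]
ft_force: [-0.5, -0.6, 2.3]
gripper_width: 0.003
grasp_force: 0.6
```

Request:
apply_moves(motion=[[[1,-0.5,0,0,0,0,0],[1,-1,0,0,0,0,0],[1,-1,0,0,0,0,0]]])

```text
time_s: 10.2
tool_pos: [0.5182, 0.1314, 0.0483]
ee_rot: [-180.0, 0.0, -76.5]
ft_force: [0.8, -1.6, 1.0]
gripper_width: -0.001
grasp_force: 0.6
```

Request:
apply_moves(motion=[[[1,-0.5,0,0,0,0,0],[1,-1,0,0,0,0,0],[1,-1,0,0,0,0,0]]])

```text
time_s: 10.58
tool_pos: [0.5176, 0.1318, 0.0483]
ee_rot: [179.9, -0.0, -76.5]
ft_force: [0.0, -5.0, 3.5]
gripper_width: -0.004
grasp_force: 2.5
```

```bash
cat > look.py <<'E'
from h import *
import sys
f=[];p=[]
for i in range(4):
    c=manip.capture("side" if i%2 else "scene"); s=manip.state(); f.append(s["ft_force"]);p.append(s["tool_pos"])
    if i%2: sd=c
    else: sc=c
print(s["time_s"],"F",np.mean(f,0).round(2),"p",np.mean(p,0).round(4))
if len(sys.argv)>1:
    o=[cv2.resize(c["pixels"][y:y+60,x:x+50,::-1],None,fx=8,fy=8,interpolation=cv2.INTER_CUBIC) for c,x,y in((sc,330,150),(sd,275,215))]
    cv2.imwrite("pics/"+sys.argv[1],np.hstack(o))
E
python3 look.py q1.png
```

```text
10.775 F [-0.14 -5.07  3.11] p [0.5176 0.1318 0.0483]
```

View pics/q1.png

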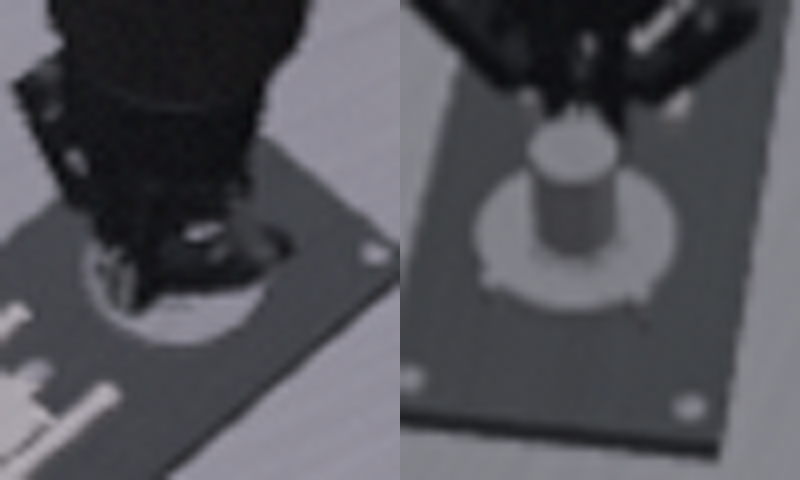

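The side view shows both pins overlapping the rim edge, at (490,280) and (638,288), with the hub upright. The force has a sideways part that suggests most of the load is on the right pin, so I nudge towards the left pin.

Request:
apply_moves(motion=[[[1,0,0.25,0,0,0,0],[1,0,0.5,0,0,0,0],[1,0,0.5,0,0,0,0]]])

```text
time_s: 11.15
tool_pos: [0.5173, 0.1319, 0.0483]
ee_rot: [180.0, -0.0, -76.5]
ft_force: [0.6, -5.5, 2.8]
gripper_width: 0.001
grasp_force: 2.6
```

```bash
python3 look.py
```

```text
11.35 F [-0.33 -5.61  2.84] p [0.5172 0.1319 0.0483]
```

Request:
apply_moves(motion=[[[1,0,0.5,0,0,0,0],[1,0,1,0,0,0,0],[1,0,1,0,0,0,0]]])

```text
time_s: 11.72
tool_pos: [0.5164, 0.132, 0.0483]
ee_rot: [-180.0, 0.0, -76.5]
ft_force: [-0.2, -3.9, 1.5]
gripper_width: 0.002
grasp_force: 1.8
```

```bash
python3 look.py
```

```text
11.925 F [ 0.06 -3.51  1.67] p [0.5164 0.132  0.0483]
```

The axial force relaxed, so the flange is rolling along the right pin towards the left one. Continuing.

Request:
apply_moves(motion=[[[1,0,0.5,0,0,0,0],[1,0,1,0,0,0,0],[1,0,1,0,0,0,0]]])

```text
time_s: 12.3
tool_pos: [0.5158, 0.132, 0.0483]
ee_rot: [-180.0, 0.0, -76.5]
ft_force: [1.7, -1.3, -1.3]
gripper_width: -0.002
grasp_force: 0.9
```

```bash
python3 look.py
```

```text
12.5 F [ 0.58 -0.99 -0.77] p [0.5157 0.132  0.0484]
```

Request:
apply_moves(motion=[[[1,-0.25,0,0,0,0,0],[1,-0.5,0,0,0,0,0],[1,-0.5,0,0,0,0,0]]])

```text
time_s: 12.88
tool_pos: [0.5156, 0.1321, 0.0484]
ee_rot: [-180.0, -0.0, -76.5]
ft_force: [3.1, -4.2, 0.3]
gripper_width: 0.001
grasp_force: 2.2
```

```bash
python3 look.py
```

```text
13.075 F [ 3.33 -3.84  0.45] p [0.5156 0.1321 0.0484]
```

Now the load leans on the left pin. I shift back a little sideways to balance it.

Request:
apply_moves(motion=[[[1,0,-0.2,0,0,0,0],[1,0,-0.4,0,0,0,0],[1,0,-0.4,0,0,0,0]]])

```text
time_s: 13.45
tool_pos: [0.5156, 0.1321, 0.0483]
ee_rot: [180.0, -0.0, -76.5]
ft_force: [2.0, -4.6, 1.9]
gripper_width: -0.004
grasp_force: 2.6
```

```bash
python3 look.py
```

```text
13.65 F [ 1.75 -5.17  1.66] p [0.5156 0.1321 0.0483]
```

Request:
apply_moves(motion=[[[1,0,-0.2,0,0,0,0],[1,0,-0.3,0,0,0,0],[1,0,-0.3,0,0,0,0]]])

```text
time_s: 14.02
tool_pos: [0.5157, 0.1321, 0.0483]
ee_rot: [180.0, -0.0, -76.5]
ft_force: [0.0, -4.7, 3.3]
gripper_width: -0.001
grasp_force: 2.5
```

```bash
python3 look.py
```

```text
14.225 F [ 0.5  -4.74  3.93] p [0.5158 0.1321 0.0483]
```

The sideways force swung through zero while the axial force stayed near 5 N and nothing moved, so the flange bears on both pins. I back off, go over the post and descend behind the stop.

Request:
apply_moves(motion=[[[1,1,0,0,0,0,0],[1,5,0,0,0,0,0],[1,7,0,-40,0,0,0],[1,7,0,-90,0,0,0],[1,60,0,-90,0,0,0],[1,115,0,-90,0,0,0],[1,123,0,-90,0,0,0],[1,123,0,-50,0,0,0],[1,123,0,-12,0,0,0],[1,123,0,8,0,0,0],[1,123,0,8,0,0,0]]])

```text
time_s: 15.6
tool_pos: [0.5436, 0.0128, 0.0387]
ee_rot: [179.8, -0.0, -76.5]
ft_force: [-0.8, 0.1, 0.7]
gripper_width: -0.0
grasp_force: 0.0
```

```bash
python3 - <<'E'
from h import *
s=manip.state();print(s["time_s"],s["tool_pos"],s["ft_force"])
o=[]
for n,(x,y) in dict(scene=(300,130),side=(255,180)).items():
    c=manip.capture(n);o.append(cv2.resize(c["pixels"][y:y+100,x:x+80,::-1],None,fx=5,fy=5,interpolation=cv2.INTER_CUBIC))
cv2.imwrite("pics/p3.png",np.hstack(o))
E
```

```text
15.6 [0.54361995 0.01283786 0.03872218] [-0.7514002   0.14036208  0.7039171 ]
```

View pics/p3.png

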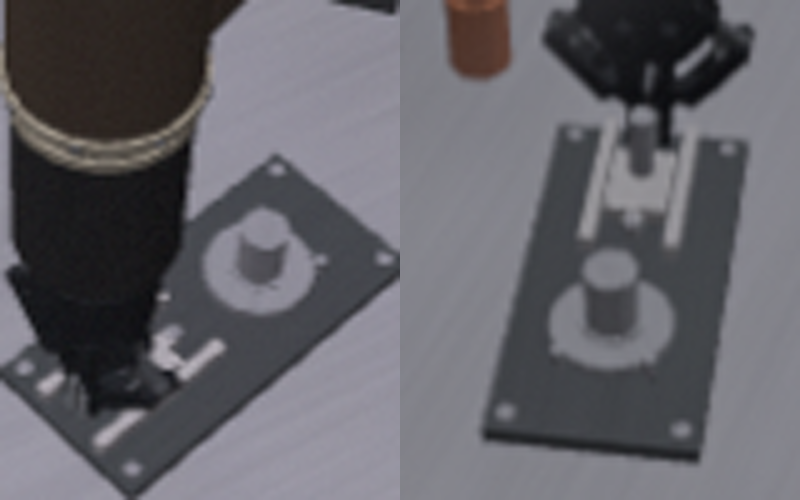

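The flange is still seated against both pins, and the gripper is just behind the post. I came down lower than intended, though clear, so I raise 18 mm before pushing.

Request:
apply_moves(motion=[[[1,0,0,-10,0,0,0],[1,0,0,-18,0,0,0],[1,-3,0,-18,0,0,0],[1,-5,0,-18,0,0,0],[1,-7,0,-18,0,0,0],[1,-9,0,-18,0,0,0],[1,-11,0,-18,0,0,0],[1,-13,0,-18,0,0,0]]])

```text
time_s: 16.7
tool_pos: [0.5416, 0.0252, 0.0581]
ee_rot: [180.0, -0.0, -76.5]
ft_force: [1.4, -1.7, -1.3]
gripper_width: -0.001
grasp_force: 1.4
```

Request:
apply_moves(motion=[[[1,-2,0,0,0,0,0],[1,-5,0,0,0,0,0],[1,-8,0,0,0,0,0],[1,-11,0,0,0,0,0],[1,-14,0,0,0,0,0],[1,-16,0,0,0,0,0],[1,-18,0,0,0,0,0]]])

```text
time_s: 17.58
tool_pos: [0.5373, 0.043, 0.0583]
ee_rot: [180.0, -0.0, -76.5]
ft_force: [-0.2, -2.6, -2.8]
gripper_width: -0.003
grasp_force: 1.4
```

```bash
python3 look.py r1.png
```

```text
17.775 F [-0.04 -0.89 -0.33] p [0.5375 0.0432 0.0584]
```

Request:
apply_moves(motion=[[[1,-2,0,0,0,0,0],[1,-4,0,0,0,0,0],[1,-6,0,0,0,0,0],[1,-8,0,0,0,0,0],[1,-9,0,0,0,0,0],[1,-10,0,0,0,0,0],[1,-11,0,0,0,0,0],[1,-11,0,0,0,0,0]]])

```text
time_s: 18.77
tool_pos: [0.5349, 0.0537, 0.0583]
ee_rot: [-180.0, 0.0, -76.5]
ft_force: [0.5, -1.2, 0.6]
gripper_width: -0.001
grasp_force: 0.6
```

Request:
apply_moves(motion=[[[1,-0.5,0,0,0,0,0],[1,-1,0,0,0,0,0],[1,-1.5,0,0,0,0,0],[1,-2,0,0,0,0,0]]])

```text
time_s: 19.27
tool_pos: [0.5344, 0.0555, 0.0583]
ee_rot: [180.0, -0.0, -76.5]
ft_force: [2.1, -2.3, 0.9]
gripper_width: 0.001
grasp_force: 1.3
```

Request:
apply_moves(motion=[[[1,-0.4,0,0,0,0,0],[1,-0.7,0,0,0,0,0],[1,-1,0,0,0,0,0]]])

```text
time_s: 19.65
tool_pos: [0.5342, 0.0565, 0.0583]
ee_rot: [180.0, -0.0, -76.5]
ft_force: [2.2, -2.4, -0.6]
gripper_width: -0.002
grasp_force: 1.3
```

Request:
apply_moves(motion=[[[1,-0.3,0,0,0,0,0],[1,-0.6,0,0,0,0,0],[1,-0.8,0,0,0,0,0]]])

```text
time_s: 20.02
tool_pos: [0.534, 0.0573, 0.0583]
ee_rot: [180.0, 0.0, -76.5]
ft_force: [1.7, -2.0, 0.7]
gripper_width: -0.002
grasp_force: 1.3
```

Request:
apply_moves(motion=[[[1,-0.3,0,0,0,0,0],[1,-0.5,0,0,0,0,0],[1,-0.5,0,0,0,0,0]]])

```text
time_s: 20.4
tool_pos: [0.5339, 0.0578, 0.0583]
ee_rot: [180.0, 0.0, -76.5]
ft_force: [1.8, -2.9, 0.3]
gripper_width: -0.001
grasp_force: 1.1
```

Request:
apply_moves(motion=[[[1,-0.3,0,0,0,0,0],[1,-0.5,0,0,0,0,0],[1,-0.5,0,0,0,0,0]]])

```text
time_s: 20.78
tool_pos: [0.5338, 0.0583, 0.0583]
ee_rot: [180.0, 0.0, -76.5]
ft_force: [1.5, -1.8, -0.4]
gripper_width: 0.0
grasp_force: 1.2
```

Request:
apply_moves(motion=[[[1,-0.2,0,0,0,0,0],[1,-0.4,0,0,0,0,0],[1,-0.4,0,0,0,0,0]]])

```text
time_s: 21.15
tool_pos: [0.5337, 0.0587, 0.0583]
ee_rot: [180.0, -0.0, -76.5]
ft_force: [1.3, -2.8, -0.6]
gripper_width: -0.0
grasp_force: 1.2
```

Request:
apply_moves(motion=[[[1,-0.2,0,0,0,0,0],[1,-0.4,0,0,0,0,0],[1,-0.4,0,0,0,0,0]]])

```text
time_s: 21.52
tool_pos: [0.5336, 0.059, 0.0583]
ee_rot: [-180.0, 0.0, -76.5]
ft_force: [1.8, -2.7, -0.4]
gripper_width: 0.0
grasp_force: 1.2
```

Request:
apply_moves(motion=[[[1,-0.2,0,0,0,0,0],[1,-0.4,0,0,0,0,0],[1,-0.4,0,0,0,0,0]]])

```text
time_s: 21.9
tool_pos: [0.5335, 0.0593, 0.0583]
ee_rot: [180.0, -0.0, -76.5]
ft_force: [2.4, -3.4, 0.3]
gripper_width: -0.0
grasp_force: 1.9
```

Request:
apply_moves(motion=[[[1,-0.2,0,0,0,0,0],[1,-0.4,0,0,0,0,0],[1,-0.4,0,0,0,0,0]]])

```text
time_s: 22.28
tool_pos: [0.5335, 0.0595, 0.0583]
ee_rot: [180.0, -0.0, -76.5]
ft_force: [3.1, -5.8, -0.3]
gripper_width: -0.003
grasp_force: 2.9
```

The force rose to about 6 N, of which 2.5 N is slide friction, so the stop is home lightly. I back off and rise clear.

Request:
apply_moves(motion=[[[1,0,0,0,0,0,0],[1,0.5,0,0,0,0,0],[1,2,0,0,0,0,0],[1,8,0,0,0,0,0],[1,14,0,-20,0,0,0],[1,20,0,-80,0,0,0],[1,40,0,-140,0,0,0],[1,90,0,-160,0,0,0],[1,90,0,-160,0,0,0]]])

```text
time_s: 23.4
tool_pos: [0.5555, -0.0299, 0.2206]
ee_rot: [-179.8, -0.0, -76.7]
ft_force: [-0.4, 1.1, -0.6]
gripper_width: -0.001
grasp_force: 0.0
```

```bash
python3 look.py; python3 - <<'E'
from h import *
o=[]
for n,(x,y) in dict(scene=(300,130),side=(255,180)).items():
    c=manip.capture(n);o.append(cv2.resize(c["pixels"][y:y+100,x:x+80,::-1],None,fx=5,fy=5,interpolation=cv2.INTER_CUBIC))
cv2.imwrite("pics/p4.png",np.hstack(o))
E
```

```text
23.6 F [ 0.32  0.45 -0.33] p [ 0.5541 -0.0281  0.2181]
```

View pics/p4.png

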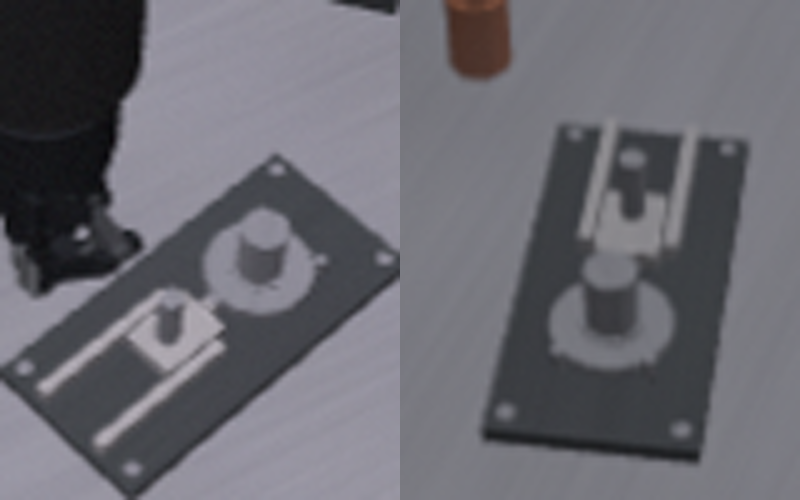

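The stop's nose meets the rim at scene-crop (208,300), the flange lies flat on both pins, and the gripper is clear. Handing in.

```bash
python3 -c "
from cell import manip
print(manip.hand_in())"
```

```text
the job is handed in; nothing more can be done
None
```

I handed the job in at about 24 s: the flange lies flat, hub up, against both fixed pins, with the stop pressed lightly home (about 4 N by the wrist force), no push over about 6.6 N in the readings taken, and nothing else handled; contact was judged from the forces and camera views.

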